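# Load the cap press

### The arm

A 7-joint arm with a two-finger parallel gripper is mounted at the origin on the work surface. World frame = base frame: x ahead of the robot, y to its left, z up, the work surface at z = 0. Lengths are in m, angles in rad, forces in N, time in s.
With the tool pointing down it reaches from about 0.425 to 0.8 m from the base axis. Payload 8.3 kg.
Tool frame: the origin (TCP) lies midway between the tips of the shut fingers; the grasp point (between the pads) lies 19 mm behind it (manip.hold_point_z is the distance from the TCP to the grasp point, in m); z points along the fingers, y is the line along which they close (so a half turn about z gives the same grasp; the last joint's range is limited). The gripper opens to 85 mm and grips with 20 to 120 N. Pads are 22 mm wide; open, the fingers measure 114 mm over their backs; the gripper's body (76 mm by 85 mm) begins 54 mm behind the grasp point. The pads swing forward as they close: fully open they stand 13 mm farther back than shut.
Start: joints at [1.277, 0.383, 0.016, 1.37, -0.006, 1.388, -0.046], TCP at [0.143, -0.608, 0.231] pointing down, gripper open.
Joint ranges: [-2.95, 2.95], [-0.25, 2.06], [-1.52, 1.56], [0.18, 2.33], [-1.44, 4.58], [0.02, 2.06], [-3.01, 3.01]. Speed limits (rad/s): [2.39, 2.39, 3.01, 3.01, 3.14, 3.14, 3.14].

### API

Orientations are given as a rotation vector (axis times angle).
In Python, from plant import manip gives the robot as it stands. The module is installed in compiled form; this text tells all that it offers.
- The arm moves only by the tool jog_arm, never from a script. Its argument "motion" is a list of rows, each a list of 3 entries, a list of its own where there are three numbers: the turn, a rotation vector about the world's x, y, z in degrees, then the shift along the world's x, y, z in m, then the opening, from 0 (shut) to 1 (fully open). A call has 1 to 8 rows; each row is the pose to reach, as a shift and turn from the pose commanded when the call began; what a row does not reach only later rows make up. A row lasts 1/12 s, in which the tool goes at most 41.7 mm and 7.16 degrees, less where a joint would pass 70% of its speed; a pose out of reach is approached as far as the arm can. A call with a gripper value outside its range is refused whole. The fingers move at their own pace and stop on an object; "squeeze" is the grip in N (left out, the last holds). Time passes only in rows, so rows that repeat a pose let the fingers close. It gives the time, the measured TCP pose, the force, the opening and the grip force at its end, in the units of the state.
- manip.observe(): the state, without advancing time (a new reading comes with each control period).
- manip.capture(name): name is "side" or "top"; returns a dict with "color" (420x560x3 uint8, blue, green, red), "fx", "fy", "cx", "cy" (pixels), "rvec" (rotation vector, rad) and "tvec" (3), from world to camera coordinates, as OpenCV has them. Camera axes: x right, y down, z forward; pixel columns grow to the right and rows downward; lengths in m; the calibration is good to about 2 mm. A picture is of the moment at which its call begins. There is no depth.
- manip.job_done(): hands the job in; it is judged then, once.
The state is a dict: "clock": time; "joints": joint angles; "qd": joint speeds; "joint_torque": joint torques, N m; "tcp_pos": TCP position; "tcp_rot": TCP orientation; "contact_force": force on the tool from outside, world axes, zero at the start; "wrist_torque": the same for the moment, N m; "width": finger opening in m; "grip_force": force on a finger pad.
Only numpy, scipy, OpenCV 4.12 (cv2) and the standard library are available. Lean on these libraries where they do the work, as an engineer would, in place of code of your own. Each camera call takes 0.05 s, during which the arm holds its last target. There are 200 camera calls.

### The job

Load the cap press: with the fingertips, push the carrier tray along the press bed so that it slides nose first between the guides and under the low platen, fully home against the back stops, with the wound core still standing in its nest. Then press the flat start button on the operator's box all the way in and let it go. Only push: do not lift or tip the tray or the core, do not press start before the tray is home, and leave the mushroom emergency stop and everything else on the bench alone.

Things in the scene. Friction and masses are not known exactly. Their poses are not given: they have to be found in the camera images.
- press: Fixed bench press that seats plastic end caps on wound cores. Its origin lies on the table (z 0) under the lane's centre line; its x axis is the direction in which the tray is pushed in, z is up. Its flat steel bed is 12 mm thick (top at z 12 mm) and spans x -320 to +150 mm, y -110 to +110 mm.
- press_mouth (a point): Middle of the mouth of the guides, on the bed top, at press x -20 mm. Two guide bars, 12 mm high above the bed, run from here to x +105 mm with inner faces at y +-38 mm (6 mm wider in all than the tray). Before it they flare outwards back to about x -57 mm, where the opening is about 105 mm wide.
- press_platen (a point): Middle of the low platen's flat underside, press x +60 mm, z 60 mm: 4 mm above the core's top. The platen, a 16 mm plate, bridges the lane from press x +20 to +100 mm, y -80 to +80 mm. Columns, crown and cylinder above it rise to z 172 mm. The core, home, stands below this point.
- press_stop (a point): Point midway between the faces of the two back stops, on the bed top, at press x +110 mm. Home, the tray's nose touches the stops and its tail is at press x -70 mm.
- carrier: Loose aluminium carrier tray, 180 mm long (its x), 70 mm wide (y), sides 18 mm high, about 0.4 kg; origin at the centre of its underside, x points to its nose (goes in first). An end bar across its tail, 12 mm thick, rises to 28 mm above the underside; it is pushed on its outer face at x -90 mm. It starts on the bed in front of the press, skewed and off the lane's centre line.
- carrier_nose (a point): Middle of the tray's front face, 9 mm above its underside (tray x +90 mm).
- carrier_mid (a point): Centre of the tray, 9 mm above its underside.
- core_mid (a point): Centre, half-way up, of the loose wound core (one tooth of a motor stator with a white plastic end cap on top): 34 mm along the tray, 48 mm across, 34 mm high, about 0.2 kg. It stands in the tray's nest, 10 mm above the tray's underside, at tray x +40 mm, y 0, held by the side rails and two 4 mm high cross bars with 1.5 to 3 mm of play.
- start_top (a point): Top centre of the start button, a flat round push button, 28 mm in diameter, on top of the operator's box. It is pushed straight down.
- start (a joint): Travel of the start button, 0 (out) to 0.006 m (fully in); it springs back, fully in takes about 5 N.
- estop_top (a point): Top centre of the emergency stop, the 40 mm mushroom head on the same box, 76 mm from the start button. Not to be pressed.
- estop (a joint): Travel of the emergency stop, 0 (out) to 0.006 m (pressed).
- panel: Operator's box, fixed, 85 mm (its x) by 150 mm (its y) by 52 mm high, origin at the centre of its underside; start button at its y +38 mm, emergency stop at its y -38 mm.
- core_b: Spare wound core standing on the table beside the press, same size as the one in the tray; origin at the centre of its underside. To be left alone.
- core_c: Another spare wound core beside the press, origin at the centre of its underside. To be left alone.
- spool: Small spool of copper wire standing beside the bed, 76 mm in diameter, 62 mm high, origin at the centre of its underside. To be left alone.
- caliper: Digital caliper lying flat on the robot's side of the bed, 190 mm long, 13 mm high, origin under the middle of its beam. To be left alone.
- tape: Roll of yellow tape lying flat behind the operator's box, 84 mm in diameter, 19 mm high, origin at the centre of its underside. To be left alone.
- driver: Screwdriver lying on the robot's side of the press, 160 mm long. To be left alone.
- varnish: Closed jar standing near the operator's box, 52 mm in diameter, 85 mm high, origin at the centre of its underside. To be left alone.
There are look-alikes about, which are no part of the job. Leave any purple look-alike of the carrier alone.

How it is judged:
By the outcome, as a careful person would: the job done as asked, in the order asked, and still so for the second after the job is handed in, with the robot touching nothing.
It also fails if it takes over 69 s, if anything falls off the work surface, if the arm or the gripper's body presses on something with over 40 N, if the wrist force passes 120 N, or if a joint passes its speed limit or range.

## Working session

There is one attempt and no reset: what is moved stays moved. The work goes in short steps, Python scripts to look and compute and a tool call to move; the robot and the scene stay as the last step left them, time stands still between calls to the robot, and variables do not carry over. Pictures are saved under pics/ and viewed, at most 10 in all, crops included, and the job is handed in when it is done.

Besides the shell and the picture viewer there is one more tool, called after "Request:" by a JSON object that holds its "op" and its "data", one argument or row to a line. jog_arm: Moves the arm, as the interface text tells. Its arguments: {"type":"object","properties":{"motion":{"type":"array","items":{"type":"array"}},"squeeze":{"type":"number"}},"required":["motion"]}

```bash
mkdir -p pics; cat > h.py <<'E'
import numpy as np, cv2
from plant import manip
def cap(n, save=None):
    c=manip.capture(n)
    c["R"]=cv2.Rodrigues(np.array(c["rvec"],float))[0]; c["t"]=np.array(c["tvec"],float).ravel()
    if save: cv2.imwrite("pics/"+save,c["color"])
    return c
def ray(c,u,v,z):
    d=c["R"].T@np.array([(u-c["cx"])/c["fx"],(v-c["cy"])/c["fy"],1.]); o=-c["R"].T@c["t"]
    return o+d*(z-o[2])/d[2]
def proj(c,p):
    q=c["R"]@np.array(p,float)+c["t"]; return np.array([c["fx"]*q[0]/q[2]+c["cx"],c["fy"]*q[1]/q[2]+c["cy"]])
E
python3 - <<'E'
from h import *
for n in("top","side"):
    c=cap(n,n+"0.png"); print(n,c["fx"],c["cx"],c["cy"],-c["R"].T@c["t"],c["R"].round(2).tolist())
s=manip.observe(); print(s["tcp_pos"],s["tcp_rot"],s["width"],s["clock"])
E
```

```text
top 417.05903351199873 279.9312794920174 208.18529186111888 [ 0.30836924 -0.03271523  1.32525435] [[-0.0, -1.0, 0.01], [-0.98, 0.0, -0.18], [0.18, -0.01, -0.98]]
side 389.71198818626937 277.3271474505434 209.25947896997585 [0.1943065  0.48419775 0.818143  ] [[-0.83, -0.55, 0.0], [-0.42, 0.63, -0.65], [0.36, -0.54, -0.76]]
[ 0.14290727 -0.60796501  0.23036363] [-3.11891156e+00 -3.61617192e-01  3.95406508e-04] 0.08527194914678835 0.1
```

View pics/top0.png

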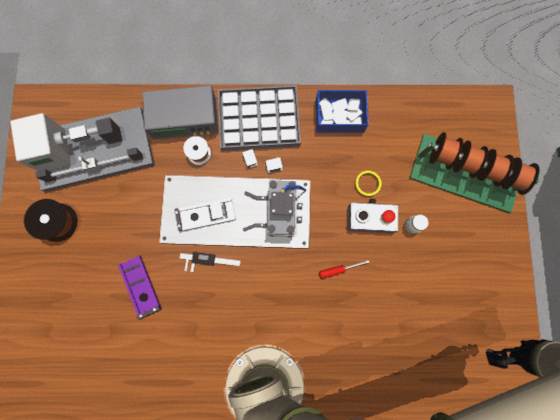

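View pics/side0.png

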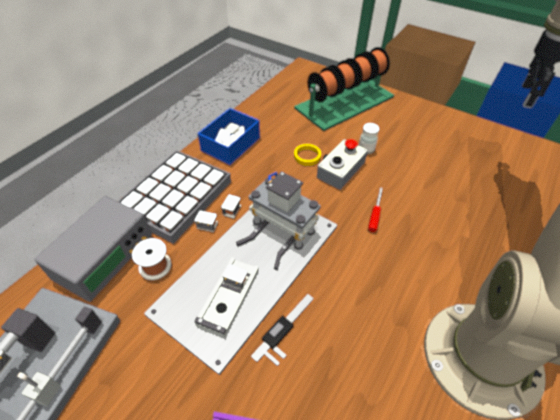

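The top view shows the bed (160–310, 177–248), the tray at about (205,215) with its nose to the right, and the press at (282,210). The start button is the dark disc at (363,215) and the e-stop is red at (388,216). I'll zoom in for exact corners.

```bash
python3 - <<'E'
from h import *
c=cap("top"); im=c["color"]
a=cv2.resize(im[170:255,155:315],None,fx=5,fy=5,interpolation=cv2.INTER_CUBIC)
cv2.imwrite("pics/cropbed.png",a)
g=im.min(2); m=(g>150).astype(np.uint8); m[:,:155]=0;m[:,315:]=0;m[:172]=0;m[252:]=0
m=cv2.morphologyEx(m,cv2.MORPH_OPEN,np.ones((3,3)))
cs,_=cv2.findContours(m,0,2); k=max(cs,key=cv2.contourArea); h=cv2.convexHull(k)
q=cv2.approxPolyDP(h,6,True)[:,0]; print(q.tolist())
for u,v in q: print(ray(c,u,v,.012).round(4))
r=cv2.minAreaRect(np.array([ray(c,u,v,.012)[:2]*1000 for u,v in h[:,0]],np.float32)); print(r)
b=im[195:240,340:410].astype(int)
red=((b[...,2]>120)&(b[...,1]<70)&(b[...,0]<70)); y,x=np.nonzero(red); print("red",x.mean()+340,y.mean()+195)
cv2.imwrite("pics/croppanel.png",cv2.resize(im[190:245,335:415],None,fx=7,fy=7,interpolation=cv2.INTER_CUBIC))
E
```

```text
[[165, 176], [308, 180], [308, 247], [160, 242]]
[0.6483 0.3225 0.012 ]
[ 0.6344 -0.1399  0.012 ]
[ 0.4175 -0.1365  0.012 ]
[0.4347 0.3288 0.012 ]
((534.5794067382812, 92.99140930175781), (470.4532165527344, 220.75094604492188), 87.8406982421875)
red 388.2068965517241 215.9655172413793
```

View pics/cropbed.png

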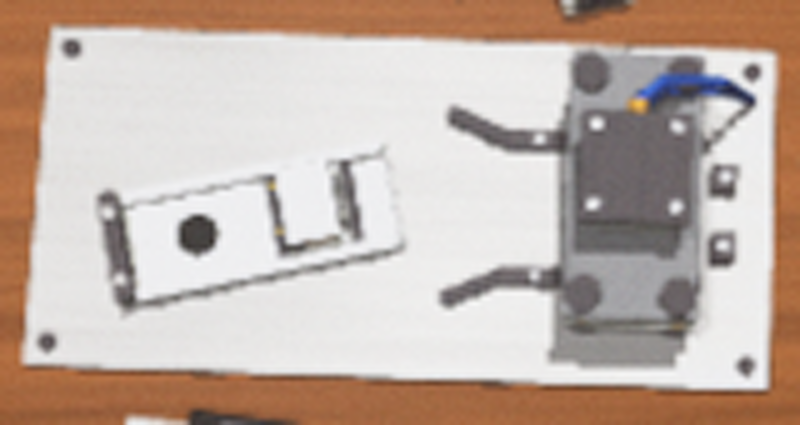

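View pics/croppanel.png

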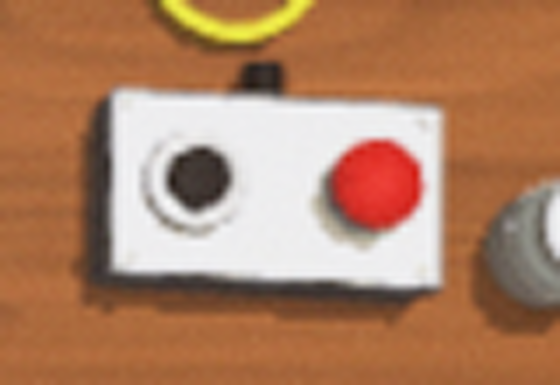

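The bed crop shows the tray's tail bar from (108,195) to (125,308) and its nose corners at (388,152) and (405,245). The guides are at y≈138 and 275, and the stops at (723,180) and (722,248). The panel crop shows the start button at (197,179) and the e-stop at (377,184).

```bash
cat >> h.py <<'E'
th=np.radians(2.1); D=np.array([-np.sin(th),-np.cos(th)]); L=np.array([np.cos(th),-np.sin(th)])  # press x ; L = press y (left of D)
C=np.array([.5346,.0930]); O=C+.085*D
def press(p): p=np.array(p)[:2]-O; return (1000*np.array([p@D,p@L])).round(1)
def world(px,py): return O+D*px/1000+L*py/1000
E
python3 - <<'E'
from h import *
c=cap("top"); im=c["color"]; s=cap("side","s.png")
P=lambda u,v,z:ray(c,155+u/5-.4,170+v/5-.4,z)
print("O",O)
for n,u,v,z in[("stop",723,180,.03),("stop",722,248,.03),("guide",540,138,.024),("guide",540,275,.024),("fl",452,115,.024),("fl",445,295,.024),("tailL",108,195,.04),("tailR",125,308,.04),("nL",388,152,.03),("nR",405,245,.03),("holeplug",197,234,.022),("tailR0",125,310,.03)]:
    p=P(u,v,z); print(n,p.round(4),press(p))
for n,u,v,z in[("start",197,179,.058),("estop",377,184,.075),("b00",112,90,.052),("b10",440,107,.052),("b01",112,270,.052),("b11",440,287,.052)]:
    print(n,ray(c,335+u/7-.43,190+v/7-.43,z).round(4))
a=cv2.resize(s["color"][170:350,140:340],None,fx=3.3,fy=3.3,interpolation=cv2.INTER_CUBIC); cv2.imwrite("pics/sidebed.png",a)
E
```

```text
O [0.53148528 0.00805709]
stop [ 0.5468 -0.1093  0.03  ] [116.7  19.6]
stop [ 0.5034 -0.1081  0.03  ] [117.1 -23.8]
guide [0.5754 0.0066 0.024 ] [-0.1 43.9]
guide [0.4874 0.0063 0.024 ] [  3.4 -44. ]
fl [0.5904 0.0627 0.024 ] [-56.7  56.9]
fl [0.4749 0.0659 0.024 ] [-55.7 -58.7]
tailL [0.5363 0.2755 0.04  ] [-267.4   -5. ]
tailR [0.4653 0.2622 0.04  ] [-251.6  -75.5]
nL [0.5653 0.1024 0.03  ] [-95.5  30.3]
nR [0.5058 0.0908 0.03  ] [-81.8 -28.7]
holeplug [0.5143 0.2228 0.022 ] [-214.  -25.]
tailR0 [0.4653 0.2645 0.03  ] [-253.8  -75.6]
start [ 0.5113 -0.3033  0.058 ]
estop [ 0.5062 -0.378   0.075 ]
b00 [ 0.5525 -0.2682  0.052 ]
b10 [ 0.5445 -0.4142  0.052 ]
b01 [ 0.4718 -0.2655  0.052 ]
b11 [ 0.4639 -0.4099  0.052 ]
```

View pics/sidebed.png

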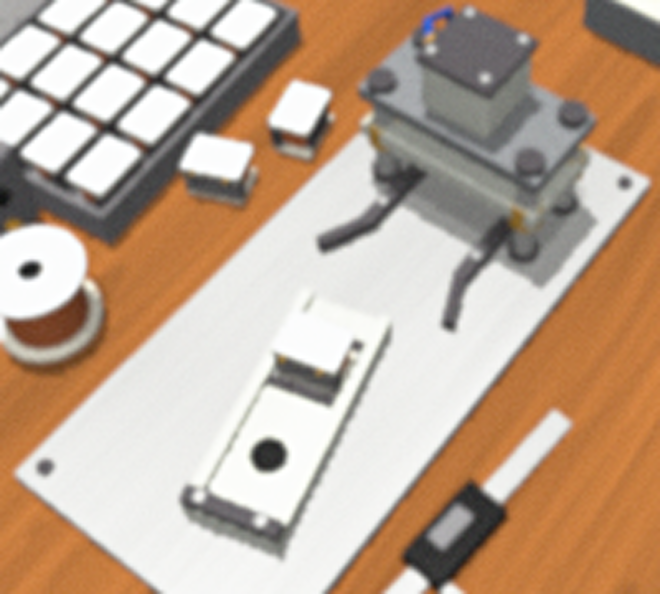

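Request:
{"op": "jog_arm", "data": {
  "motion": [
    [[0,0,7],[0.035,0.02,0.01],0.5],
    [[0,0,14],[0.07,0.04,0.02],0.5],
    [[0,0,20],[0.105,0.06,0.03],0.5],
    [[0,0,26],[0.14,0.08,0.04],0.5],
    [[0,0,32],[0.175,0.1,0.05],0.5],
    [[0,0,38],[0.21,0.12,0.06],0.5],
    [[0,0,44],[0.24,0.145,0.06],0.5],
    [[0,0,50],[0.27,0.17,0.06],0.5]
  ]
}}

```text
clock: 0.92
tcp_pos: [0.4147, -0.4373, 0.292]
tcp_rot: [2.67, 1.653, 0.001]
contact_force: [0.0, -0.2, -0.4]
width: 0.0424
grip_force: 0.0
```

The side view shows the core standing in the tray and nothing in the way behind the tail. The tray heading is about 13.2° left of the lane, with the tail middle at about world (0.501, 0.271). I'll travel over at height.

Request:
{"op": "jog_arm", "data": {
  "motion": [
    [[0,0,3],[0.003,0.04,0],0.5],
    [[0,0,6],[0.007,0.08,0],0.5],
    [[0,0,9],[0.011,0.12,0],0.5],
    [[0,0,12],[0.015,0.16,0],0.5],
    [[0,0,15],[0.02,0.2,0],0.5],
    [[0,0,18],[0.025,0.24,0],0.5],
    [[0,0,21],[0.03,0.28,0],0.5],
    [[0,0,24],[0.034,0.32,0],0.5]
  ]
}}

```text
clock: 1.58
tcp_pos: [0.4468, -0.1165, 0.2914]
tcp_rot: [2.271, 2.169, -0.0]
contact_force: [0.9, -0.0, 0.5]
width: 0.0425
grip_force: 0.0
```

Request:
{"op": "jog_arm", "data": {
  "motion": [
    [[0,0,2],[0.005,0.04,0],0.5],
    [[0,0,4],[0.01,0.08,0],0.5],
    [[0,0,6],[0.015,0.12,0],0.5],
    [[0,0,8],[0.02,0.16,0],0.5],
    [[0,0,10],[0.025,0.2,0],0.5],
    [[0,0,12],[0.03,0.24,0],0.5],
    [[0,0,13],[0.034,0.28,0],0.5],
    [[0,0,13.6],[0.038,0.32,0],0.5]
  ]
}}

```text
clock: 2.25
tcp_pos: [0.4849, 0.2033, 0.2915]
tcp_rot: [2.001, 2.421, 0.001]
contact_force: [1.2, -0.3, 0.2]
width: 0.0426
grip_force: 0.0
```

Request:
{"op": "jog_arm", "data": {
  "motion": [
    [[0,0,0],[0.003,0.04,0],0.5],
    [[0,0,0],[0.006,0.08,0],0.5],
    [[0,0,0],[0.008,0.108,-0.02],0.5],
    [[0,0,0],[0.008,0.108,-0.06],0.5],
    [[0,0,0],[0.008,0.108,-0.1],0.5],
    [[0,0,0],[0.008,0.108,-0.14],0.5],
    [[0,0,0],[0.008,0.108,-0.18],0.5],
    [[0,0,0],[0.008,0.108,-0.215],0.5]
  ]
}}

```text
clock: 2.92
tcp_pos: [0.4924, 0.3089, 0.0736]
tcp_rot: [-2.002, -2.421, 0.002]
contact_force: [1.1, -0.8, -0.6]
width: 0.0426
grip_force: 0.0
```

Request:
{"op": "jog_arm", "data": {
  "motion": [
    [[0,0,0],[0,0,-0.025],0.5],
    [[0,0,0],[0,0,-0.04],0.5],
    [[0,0,0],[0,0,-0.05],0.5],
    [[0,0,0],[0,0,-0.054],0.5],
    [[0,0,0],[0,0,-0.054],0.5]
  ]
}}

```text
clock: 3.33
tcp_pos: [0.4929, 0.3095, 0.0219]
tcp_rot: [-2.002, -2.421, 0.001]
contact_force: [0.7, -0.2, -0.5]
width: 0.0425
grip_force: 0.0
```

```bash
python3 - <<'E'
from h import *
c=cap("side"); s=manip.observe(); print(s["clock"],s["tcp_pos"],s["tcp_rot"],s["contact_force"])
t=cap("top")["color"]
a=cv2.resize(c["color"][200:370,120:300],(600,567),interpolation=cv2.INTER_CUBIC); cv2.imwrite("pics/pre.png",a)
E
```

```text
3.3833 [0.49336472 0.30988597 0.02289017] [2.00205283e+00 2.42097221e+00 1.08258327e-03] [-0.77061685  0.26162266  0.00229128]
```

View pics/pre.png

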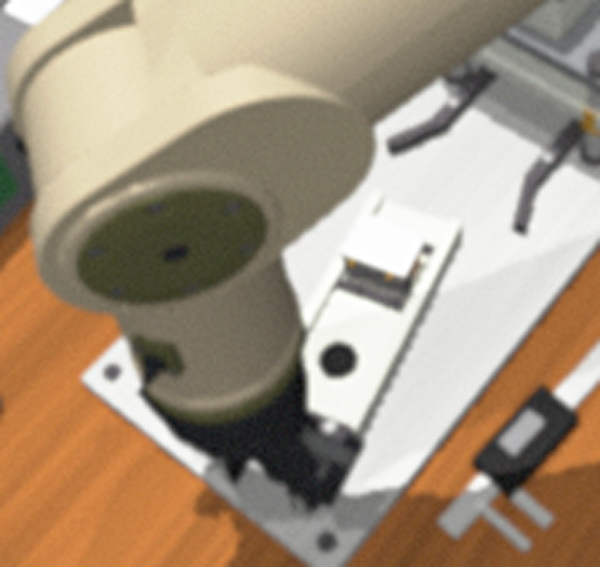

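The fingers are behind the tail and clear of it. The tray is to the right of the lane by its tail, so I'll first swing the tail sideways with the shut fingertips on its right side.

Request:
{"op": "jog_arm", "data": {
  "motion": [
    [[0,0,-3],[-0.03,-0.006,-0.002],0.0],
    [[0,0,-6],[-0.061,-0.012,-0.002],0.0],
    [[0,0,-9],[-0.061,-0.012,-0.002],0.0],
    [[0,0,-13],[-0.06,-0.018,-0.002],0.0],
    [[0,0,-13],[-0.056,-0.04,-0.002],0.0],
    [[0,0,-13],[-0.051,-0.062,-0.002],0.0],
    [[0,0,-13],[-0.051,-0.062,-0.002],0.0]
  ]
}}

```text
clock: 4.02
tcp_pos: [0.4444, 0.2433, 0.0213]
tcp_rot: [2.266, 2.171, 0.0]
contact_force: [0.8, -0.6, -0.7]
width: 0.0001
grip_force: 0.0
```

```bash
python3 - <<'E'
from h import *
s=manip.observe(); print(s["clock"],s["tcp_pos"],press(s["tcp_pos"]),s["contact_force"],s["width"])
E
```

```text
4.0167 [0.44439929 0.24334979 0.02128322] [-231.9  -95.6] [ 0.79041084 -0.55695489 -0.69234587] 0.00014174188094956538
```

Request:
{"op": "jog_arm", "data": {
  "motion": [
    [[0,0,0],[0.004,0.01,0],0.0],
    [[0,0,0],[0.009,0.012,0],0.0],
    [[0,0,0],[0.014,0.012,0],0.0],
    [[0,0,0],[0.02,0.012,0],0.0],
    [[0,0,0],[0.026,0.012,0],0.0],
    [[0,0,0],[0.032,0.012,0],0.0],
    [[0,0,0],[0.037,0.012,0],0.0],
    [[0,0,0],[0.037,0.012,0],0.0]
  ]
}}

```text
clock: 4.68
tcp_pos: [0.4803, 0.2593, 0.0202]
tcp_rot: [2.264, 2.178, 0.001]
contact_force: [-0.0, 0.3, -0.2]
width: 0.0001
grip_force: 0.0
```

Request:
{"op": "jog_arm", "data": {
  "motion": [
    [[0,0,0],[-0.015,0,0],0.0],
    [[0,0,0],[-0.03,0.01,0],0.0],
    [[0,0,0],[-0.03,0.04,0],0.3],
    [[0,0,0],[-0.03,0.07,0],0.5],
    [[0,0,0],[-0.01,0.075,0],0.5],
    [[0,0,0],[0.0,0.075,0],0.5]
  ]
}}

```text
clock: 5.18
tcp_pos: [0.4796, 0.3373, 0.0208]
tcp_rot: [-2.259, -2.182, -0.003]
contact_force: [0.5, -1.0, 0.1]
width: 0.0423
grip_force: 0.0
```

```bash
python3 - <<'E'
from h import *
s=manip.observe(); print(s["clock"],s["tcp_pos"],press(s["tcp_pos"]),s["contact_force"],s["width"])
c=cap("top"); a=cv2.resize(c["color"][160:260,155:315],(800,500),interpolation=cv2.INTER_CUBIC)
b=cv2.resize(cap("side")["color"][200:370,120:300],(0,0),fx=3,fy=3,interpolation=cv2.INTER_CUBIC)
cv2.imwrite("pics/t2.png",a);cv2.imwrite("pics/s2.png",b)
E
```

```text
5.1833 [0.47963932 0.33732446 0.02078975] [-327.1  -63.9] [ 0.48026922 -1.00222698  0.08748237] 0.04227334146406946
```

View pics/t2.png

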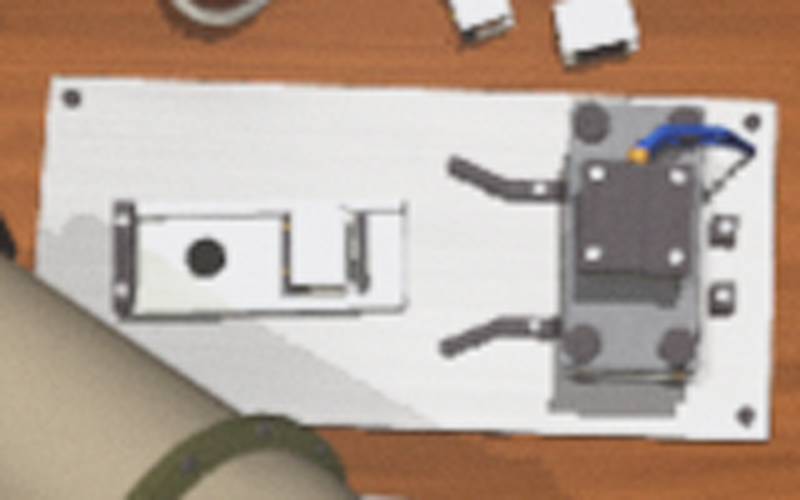

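The tray is now nearly parallel to the lane. Its tail bar runs from (113,203) to (117,318) and its nose is at x≈406, from y 203 to 310.

```bash
python3 - <<'E'
from h import *
c=cap("top")
P=lambda u,v,z:press(ray(c,155+u/5-.4,160+v/5-.4,z))
for n,u,v,z in[("tailL",113,203,.04),("tailR",115,318,.04),("nL",406,203,.03),("nR",406,309,.03),("hole",206,258,.022),("g",540,188,.024),("g",540,325,.024)]: print(n,P(u,v,z))
E
```

```text
tailL [-266.3   21.8]
tailR [-259.6  -50.8]
nL [-84.1  30.1]
nR [-80.7 -37.6]
hole [-209.4   -8.2]
g [-0.1 43.9]
g [  3.4 -44. ]
```

Request:
{"op": "jog_arm", "data": {
  "motion": [
    [[0,0,1],[0.035,0,-0.001],0.5],
    [[0,0,3],[0.047,-0.01,-0.001],0.5],
    [[0,0,3.5],[0.046,-0.03,-0.001],0.5],
    [[0,0,3.5],[0.046,-0.045,-0.001],0.5],
    [[0,0,3.5],[0.046,-0.045,-0.001],0.5]
  ]
}}

```text
clock: 5.75
tcp_pos: [0.5254, 0.2841, 0.0184]
tcp_rot: [2.2, 2.24, -0.006]
contact_force: [0.6, 0.0, -0.1]
width: 0.0429
grip_force: 0.0
```

```bash
python3 - <<'E'
from h import *
s=manip.observe(); print(s["clock"],s["tcp_pos"],press(s["tcp_pos"]),s["contact_force"],s["width"])
p=np.array(s["tcp_pos"][:2])
for x,y,f in[(-263,-14.5,3.5),(-203,-10.8,3.8),(-163,-5,1),(-133,-1,0),(-70,0,0)]:
    f=np.radians(f); print(x,(world(x-11*np.cos(f),y-11*np.sin(f))-p).round(4))
E
```

```text
5.75 [0.52540326 0.28410033 0.01835709] [-275.6  -16.2] [ 0.56458439  0.03710106 -0.14397264] 0.04292542576992984
-263 [ 0.001  -0.0017]
-203 [ 0.0024 -0.0618]
-163 [ 0.0073 -0.102 ]
-133 [ 0.0104 -0.1321]
-70 [ 0.0091 -0.1951]
```

Request:
{"op": "jog_arm", "data": {
  "motion": [
    [[0,0,0],[0.0,-0.004,0],0.5],
    [[0,0,0],[0.001,-0.011,0],0.5],
    [[0,0,0],[0.001,-0.02,0],0.5],
    [[0,0,0],[0.002,-0.03,0],0.5],
    [[0,0,0],[0.002,-0.039,0],0.5],
    [[0,0,0],[0.002,-0.047,0],0.5],
    [[0,0,0],[0.002,-0.052,0],0.5],
    [[0,0,0],[0.002,-0.054,0],0.5]
  ]
}}

```text
clock: 6.42
tcp_pos: [0.5274, 0.2344, 0.0194]
tcp_rot: [2.197, 2.245, 0.0]
contact_force: [0.7, 3.6, 0.4]
width: 0.0431
grip_force: 1.5
```

```bash
python3 - <<'E'
from h import *
s=manip.observe(); print(s["clock"],s["tcp_pos"],press(s["tcp_pos"]),s["contact_force"],s["width"])
p=np.array(s["tcp_pos"][:2])
for x,y,f in[(-203,-10.8,3.8),(-163,-5,1),(-133,-1,0),(-70,0,0)]:
    f=np.radians(f); print(x,(world(x-11*np.cos(f),y-11*np.sin(f))-p).round(4))
c=cap("top"); a=cv2.resize(c["color"][160:260,155:315],(800,500),interpolation=cv2.INTER_CUBIC)
cv2.imwrite("pics/t3.png",a)
E
```

```text
6.4167 [0.52740441 0.23443722 0.01944113] [-226.1  -12.4] [0.67631711 3.61141757 0.40486659] 0.043057283418035955
-203 [ 0.0004 -0.0121]
-163 [ 0.0053 -0.0523]
-133 [ 0.0084 -0.0824]
-70 [ 0.007  -0.1454]
```

View pics/t3.png

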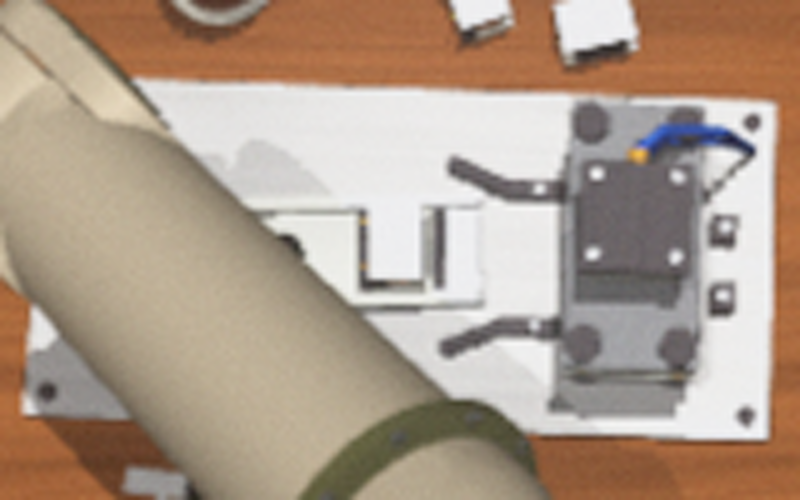

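The nose is at about (482, 203–305), centred in the mouth, and the core is still in place. I'll push on while straightening.

Request:
{"op": "jog_arm", "data": {
  "motion": [
    [[0,0,0],[0.0,-0.006,0],0.5],
    [[0,0,-0.5],[0.001,-0.014,0],0.5],
    [[0,0,-1],[0.002,-0.023,0],0.5],
    [[0,0,-1.6],[0.003,-0.032,0],0.5],
    [[0,0,-2.2],[0.004,-0.041,0],0.5],
    [[0,0,-2.7],[0.005,-0.05,0],0.5],
    [[0,0,-3.1],[0.006,-0.057,0],0.5],
    [[0,0,-3.3],[0.007,-0.061,0],0.5]
  ]
}}

```text
clock: 7.13
tcp_pos: [0.5343, 0.1729, 0.0192]
tcp_rot: [2.261, 2.18, -0.001]
contact_force: [-1.6, 3.5, 0.7]
width: 0.0424
grip_force: 1.7
```

```bash
python3 - <<'E'
from h import *
s=manip.observe(); print(s["clock"],s["tcp_pos"],press(s["tcp_pos"]),s["contact_force"],s["wrist_torque"])
p=np.array(s["tcp_pos"][:2])
for x,y in[(-133,-1),(-70,0)]: print(x,(world(x-11,y)-p).round(4))
c=cap("top"); a=cv2.resize(c["color"][160:260,155:315],(800,500),interpolation=cv2.INTER_CUBIC)
cv2.imwrite("pics/t4.png",a)
E
```

```text
7.1333 [0.53428991 0.17291084 0.0192446 ] [-164.8   -3.2] [-1.58007899  3.53586105  0.65809203] [ 0.68212859  0.10900363 -0.03190102]
-133 [ 0.0015 -0.0209]
-70 [ 0.0002 -0.0839]
```

View pics/t4.png

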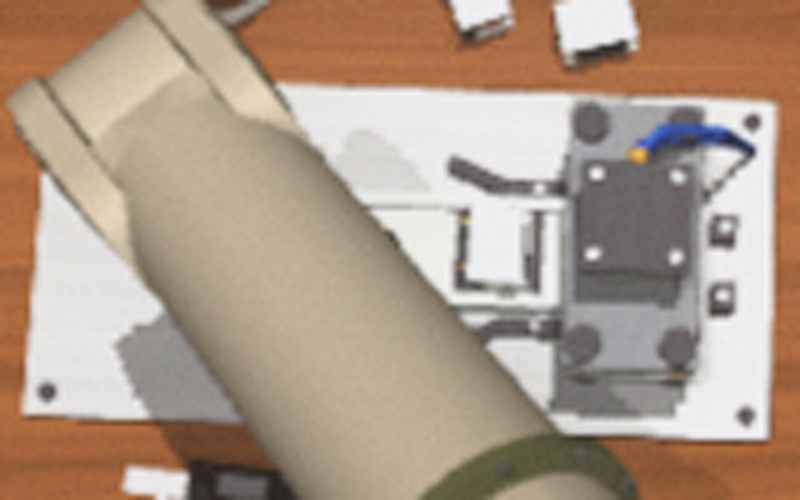

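The tray is in the guides and straight, with the nose under the platen edge, the core standing and the push force low. I'll continue.

Request:
{"op": "jog_arm", "data": {
  "motion": [
    [[0,0,0],[0,-0.006,0],0.5],
    [[0,0,0],[0.001,-0.014,0],0.5],
    [[0,0,0],[0.001,-0.023,0],0.5],
    [[0,0,0],[0.001,-0.032,0],0.5],
    [[0,0,0],[0.001,-0.041,0],0.5],
    [[0,0,0],[0,-0.05,0],0.5],
    [[0,0,0],[0,-0.056,0],0.5],
    [[0,0,0],[0,-0.06,0],0.5]
  ]
}}

```text
clock: 7.85
tcp_pos: [0.5337, 0.1133, 0.0192]
tcp_rot: [-2.26, -2.182, 0.001]
contact_force: [-2.4, 4.8, 0.1]
width: 0.0427
grip_force: 2.1
```

Request:
{"op": "jog_arm", "data": {
  "motion": [
    [[0,0,0],[0,-0.003,0],0.5],
    [[0,0,0],[0,-0.006,0],0.5],
    [[0,0,0],[0,-0.009,0],0.5],
    [[0,0,0],[0,-0.012,0],0.5],
    [[0,0,0],[0,-0.014,0],0.5],
    [[0,0,0],[0,-0.016,0],0.5],
    [[0,0,0],[0,-0.018,0],0.5],
    [[0,0,0],[0,-0.018,0],0.5]
  ]
}}

```text
clock: 8.52
tcp_pos: [0.5335, 0.0968, 0.0191]
tcp_rot: [-2.258, -2.183, 0.001]
contact_force: [-1.6, 3.8, 0.5]
width: 0.0427
grip_force: 1.8
```

```bash
python3 - <<'E'
from h import *
s=manip.observe(); print(s["clock"],s["tcp_pos"],press(s["tcp_pos"]),s["contact_force"],s["wrist_torque"])
E
```

```text
8.5167 [0.53348972 0.09679423 0.01908949] [-88.8  -1.2] [-1.58885159  3.77143884  0.53403757] [ 0.76987998  0.50429931 -0.08374875]
```

Request:
{"op": "jog_arm", "data": {
  "motion": [
    [[0,0,0],[0,-0.001,0],0.5],
    [[0,0,0],[0,-0.002,0],0.5],
    [[0,0,0],[0,-0.003,0],0.5],
    [[0,0,0],[0,-0.004,0],0.5],
    [[0,0,0],[0,-0.005,0],0.5],
    [[0,0,0],[0,-0.006,0],0.5],
    [[0,0,0],[0,-0.007,0],0.5],
    [[0,0,0],[0,-0.007,0],0.5]
  ]
}}

```text
clock: 9.18
tcp_pos: [0.5335, 0.09, 0.0191]
tcp_rot: [-2.258, -2.183, 0.001]
contact_force: [-1.9, 4.0, 0.3]
width: 0.0424
grip_force: 2.2
```

Request:
{"op": "jog_arm", "data": {
  "motion": [
    [[0,0,0],[0,-0.0005,0],0.5],
    [[0,0,0],[0,-0.001,0],0.5],
    [[0,0,0],[0,-0.0015,0],0.5],
    [[0,0,0],[0,-0.002,0],0.5]
  ]
}}

```text
clock: 9.52
tcp_pos: [0.5334, 0.0891, 0.0192]
tcp_rot: [-2.256, -2.183, -0.001]
contact_force: [-1.9, 9.1, -0.5]
width: 0.0428
grip_force: 4.3
```

Request:
{"op": "jog_arm", "data": {
  "motion": [
    [[0,0,0],[0,-0.0005,0],0.5],
    [[0,0,0],[0,-0.001,0],0.5],
    [[0,0,0],[0,-0.0015,0],0.5],
    [[0,0,0],[0,-0.002,0],0.5],
    [[0,0,0],[0,-0.002,0],0.5]
  ]
}}

```text
clock: 9.93
tcp_pos: [0.5332, 0.0891, 0.0192]
tcp_rot: [-2.254, -2.184, -0.004]
contact_force: [-4.1, 12.3, -1.4]
width: 0.0428
grip_force: 6.2
```

The force rises to 12 N with no further motion at tail x ≈ -70, so the tray is home. I'll back off, rise and look.

Request:
{"op": "jog_arm", "data": {
  "motion": [
    [[0,0,0],[0,0.006,0],0.5],
    [[0,0,0],[0,0.03,0],0.5],
    [[0,0,0],[0,0.05,0.01],0.3],
    [[0,0,0],[0,0.055,0.05],0],
    [[0,0,0],[0,0.055,0.09],0],
    [[0,0,0],[0,0.055,0.13],0],
    [[0,0,0],[0,0.055,0.17],0],
    [[0,0,0],[0,0.055,0.21],0]
  ]
}}

```text
clock: 10.6
tcp_pos: [0.5341, 0.1394, 0.2314]
tcp_rot: [2.259, 2.181, -0.001]
contact_force: [0.1, 0.2, 0.1]
width: 0.0003
grip_force: 0.0
```

Request:
{"op": "jog_arm", "data": {
  "motion": [
    [[0,0,0],[0,0,0.03],0],
    [[0,0,0],[0,-0.04,0.05],0],
    [[0,0,0],[0,-0.08,0.05],0],
    [[0,0,0],[-0.004,-0.12,0.05],0],
    [[0,0,0],[-0.008,-0.16,0.05],0],
    [[0,0,0],[-0.012,-0.2,0.05],0],
    [[0,0,0],[-0.016,-0.24,0.05],0],
    [[0,0,0],[-0.02,-0.28,0.05],0]
  ]
}}

```text
clock: 11.27
tcp_pos: [0.5131, -0.1427, 0.2796]
tcp_rot: [2.26, 2.18, -0.002]
contact_force: [1.2, -1.1, 0.1]
width: 0.0002
grip_force: 0.0
```

Request:
{"op": "jog_arm", "data": {
  "motion": [
    [[0,0,0],[0,-0.04,0],0],
    [[0,0,0],[0,-0.08,0],0],
    [[0,0,0],[0,-0.12,0],0],
    [[0,0,0],[0,-0.16,0],0],
    [[0,0,0],[0,-0.16,0],0]
  ]
}}

```text
clock: 11.68
tcp_pos: [0.5102, -0.3111, 0.2777]
tcp_rot: [2.274, 2.167, -0.009]
contact_force: [-1.7, -1.4, -2.4]
width: -0.0002
grip_force: 0.0
```

```bash
python3 - <<'E'
from h import *
s=manip.observe(); print(s["clock"],s["tcp_pos"],np.array([.511,-.3025])-s["tcp_pos"][:2])
a=cv2.resize(cap("top")["color"][160:260,155:315],(800,500),interpolation=cv2.INTER_CUBIC)
c=cap("side"); b=cv2.resize(c["color"][130:350,140:380],None,fx=2.5,fy=2.5,interpolation=cv2.INTER_CUBIC)
a=cv2.resize(a[:,200:],(480,400)); o=np.zeros((600,800,3),np.uint8)
b=cv2.resize(c["color"][140:330,180:310],(320,468),interpolation=cv2.INTER_CUBIC)
o[:400,:480]=a; o[:468,480:]=b; cv2.imwrite("pics/home.png",o)
E
```

```text
11.6833 [ 0.51015434 -0.31111368  0.27766153] [0.00084566 0.00861368]
```

View pics/home.png

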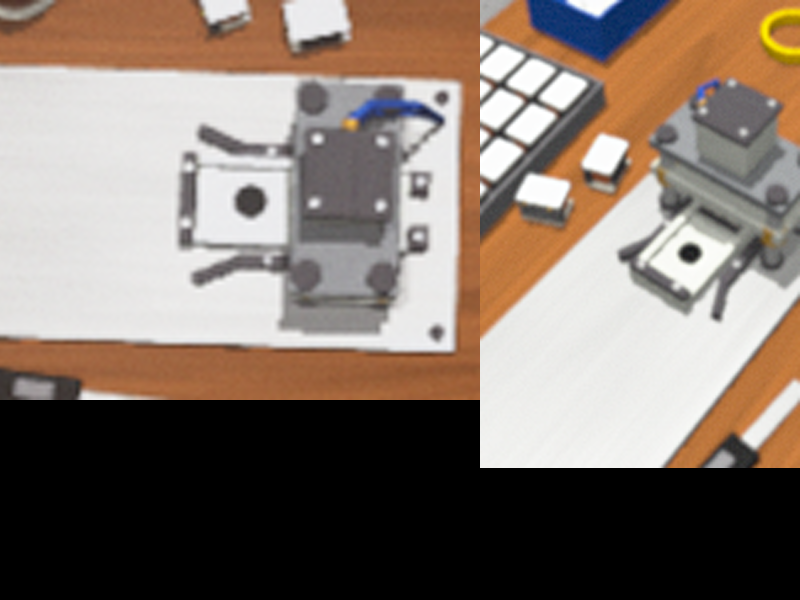

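The tray is home: its tail bar is at the flares, with nothing knocked over. Now I'll go for the button.

Request:
{"op": "jog_arm", "data": {
  "motion": [
    [[0,0,0],[0,0,-0.04],0],
    [[0,0,0],[0,0,-0.08],0],
    [[0,0,0],[0,0,-0.12],0],
    [[0,0,0],[0,0,-0.155],0],
    [[0,0,0],[0,0,-0.18],0],
    [[0,0,0],[0,0,-0.19],0],
    [[0,0,0],[0,0,-0.19],0]
  ]
}}

```text
clock: 12.37
tcp_pos: [0.5127, -0.2978, 0.0871]
tcp_rot: [-2.255, -2.182, 0.002]
contact_force: [-0.1, 0.8, 0.4]
width: -0.0
grip_force: 0.0
```

```bash
python3 - <<'E'
from h import *
s=manip.observe(); print(s["clock"],s["tcp_pos"],np.array([.511,-.3025])-s["tcp_pos"][:2],s["contact_force"])
E
```

```text
12.3667 [ 0.51271916 -0.29782225  0.08709132] [-0.00171916 -0.00467775] [-0.05589559  0.7709148   0.38015157]
```

Request:
{"op": "jog_arm", "data": {
  "motion": [
    [[0,0,0],[-0.002,-0.005,-0.004],0],
    [[0,0,0],[-0.002,-0.005,-0.01],0],
    [[0,0,0],[-0.002,-0.005,-0.015],0],
    [[0,0,0],[-0.002,-0.005,-0.019],0],
    [[0,0,0],[-0.002,-0.005,-0.022],0],
    [[0,0,0],[-0.002,-0.005,-0.024],0],
    [[0,0,0],[-0.002,-0.005,-0.024],0]
  ]
}}

```text
clock: 12.95
tcp_pos: [0.5129, -0.3053, 0.068]
tcp_rot: [2.258, 2.18, -0.001]
contact_force: [-6.0, 0.7, 16.6]
width: -0.0
grip_force: 8.3
```

Request:
{"op": "jog_arm", "data": {
  "motion": [
    [[0,0,0],[-0.001,0.002,0.003],0],
    [[0,0,0],[-0.001,0.002,0.004],0],
    [[0,0,0],[-0.001,0.002,0.004],0]
  ]
}}

```text
clock: 13.2
tcp_pos: [0.5119, -0.3031, 0.0705]
tcp_rot: [2.258, 2.181, 0.001]
contact_force: [1.2, -1.7, 3.1]
width: -0.0003
grip_force: 1.7
```

Request:
{"op": "jog_arm", "data": {
  "motion": [
    [[0,0,0],[0,0,0.002],0],
    [[0,0,0],[0,0,0.002],0]
  ]
}}

```text
clock: 13.37
tcp_pos: [0.5114, -0.3026, 0.0717]
tcp_rot: [2.259, 2.182, 0.0]
contact_force: [0.6, -1.3, 3.4]
width: -0.0
grip_force: 1.4
```

Request:
{"op": "jog_arm", "data": {
  "motion": [
    [[0,0,0],[0,0,0.002],0],
    [[0,0,0],[0,0,0.002],0]
  ]
}}

```text
clock: 13.53
tcp_pos: [0.5109, -0.3022, 0.0733]
tcp_rot: [-2.259, -2.183, 0.0]
contact_force: [0.7, -1.0, 2.3]
width: 0.0
grip_force: 0.9
```

Request:
{"op": "jog_arm", "data": {
  "motion": [
    [[0,0,0],[0,0,0.002],0],
    [[0,0,0],[0,0,0.002],0]
  ]
}}

```text
clock: 13.7
tcp_pos: [0.5107, -0.3019, 0.075]
tcp_rot: [-2.258, -2.182, 0.0]
contact_force: [-0.0, 0.3, 0.2]
width: 0.0001
grip_force: 0.0
```

The spring profile suggests a full press. I'll confirm the stroke with one more fine press, centred on the button.

Request:
{"op": "jog_arm", "data": {
  "motion": [
    [[0,0,0],[0,0.0005,0.0],0],
    [[0,0,0],[0,0.0005,0.0],0],
    [[0,0,0],[0,0.0005,0.0],0]
  ]
}}

```text
clock: 13.95
tcp_pos: [0.5107, -0.3016, 0.0749]
tcp_rot: [-2.259, -2.182, 0.0]
contact_force: [0.7, -0.5, 0.9]
width: 0.0001
grip_force: 0.0
```

Request:
{"op": "jog_arm", "data": {
  "motion": [
    [[0,0,0],[0,0,-0.0005],0],
    [[0,0,0],[0,0,-0.0005],0],
    [[0,0,0],[0,0,-0.0005],0]
  ]
}}

```text
clock: 14.2
tcp_pos: [0.5109, -0.3019, 0.0747]
tcp_rot: [-2.259, -2.183, 0.0]
contact_force: [-0.0, 0.2, 0.2]
width: -0.0002
grip_force: 0.0
```

Request:
{"op": "jog_arm", "data": {
  "motion": [
    [[0,0,0],[0,0,-0.0005],0],
    [[0,0,0],[0,0,-0.0005],0],
    [[0,0,0],[0,0,-0.0005],0]
  ]
}}

```text
clock: 14.45
tcp_pos: [0.511, -0.3019, 0.0743]
tcp_rot: [-2.259, -2.183, -0.0]
contact_force: [1.3, 0.5, 0.8]
width: -0.0
grip_force: 0.0
```

Request:
{"op": "jog_arm", "data": {
  "motion": [
    [[0,0,0],[0,0,-0.0005],0],
    [[0,0,0],[0,0,-0.0005],0],
    [[0,0,0],[0,0,-0.0005],0]
  ]
}}

```text
clock: 14.7
tcp_pos: [0.5111, -0.3019, 0.0739]
tcp_rot: [2.259, 2.183, -0.0]
contact_force: [-0.4, -0.1, 1.4]
width: -0.0001
grip_force: 0.7
```

Request:
{"op": "jog_arm", "data": {
  "motion": [
    [[0,0,0],[0,0,-0.002],0],
    [[0,0,0],[0,0,-0.003],0],
    [[0,0,0],[0,0,-0.003],0]
  ]
}}

```text
clock: 14.95
tcp_pos: [0.5112, -0.302, 0.0708]
tcp_rot: [2.259, 2.183, 0.0]
contact_force: [-0.3, 0.7, 3.4]
width: 0.0003
grip_force: 1.6
```

Request:
{"op": "jog_arm", "data": {
  "motion": [
    [[0,0,0],[0,0,-0.001],0],
    [[0,0,0],[0,0,-0.002],0],
    [[0,0,0],[0,0,-0.002],0]
  ]
}}

```text
clock: 15.2
tcp_pos: [0.5112, -0.302, 0.0688]
tcp_rot: [2.259, 2.183, 0.0]
contact_force: [-0.1, -0.9, 4.3]
width: 0.0001
grip_force: 2.2
```

Request:
{"op": "jog_arm", "data": {
  "motion": [
    [[0,0,0],[0,0,-0.002],0],
    [[0,0,0],[0,0,-0.004],0],
    [[0,0,0],[0,0,-0.004],0],
    [[0,0,0],[0,0,-0.004],0]
  ]
}}

```text
clock: 15.53
tcp_pos: [0.5115, -0.3021, 0.0678]
tcp_rot: [2.258, 2.182, -0.001]
contact_force: [-9.4, 3.9, 27.7]
width: -0.0002
grip_force: 13.6
```

The first touch was at about 0.074 and it bottomed at 0.068 with 28 N, so the full 6 mm was reached. I'll release and clear.

Request:
{"op": "jog_arm", "data": {
  "motion": [
    [[0,0,0],[0,0,0.006],0],
    [[0,0,0],[0,0,0.02],0],
    [[0,0,0],[0,0,0.05],0],
    [[0,0,0],[0,0,0.09],0],
    [[0,0,0],[0,0,0.12],0],
    [[0,0,0],[0,0,0.14],0],
    [[0,0,0],[0,0,0.14],0],
    [[0,0,0],[0,0,0.14],0]
  ]
}}

```text
clock: 16.2
tcp_pos: [0.5115, -0.3021, 0.2056]
tcp_rot: [2.258, 2.181, 0.001]
contact_force: [-0.4, 0.0, -0.6]
width: 0.0002
grip_force: 0.0
```

```bash
python3 - <<'E'
from h import *
s=manip.observe(); print(s["tcp_pos"],s["contact_force"]); print(manip.job_done())
E
```

```text
[ 0.51147838 -0.30210509  0.20561449] [-0.3805449   0.01025318 -0.58860909]
the job is handed in; nothing more can be done
None
```

I pushed the tray home against the back stops, then pressed start fully in and let it go (twice, the second to confirm the full 6 mm stroke), and handed the job in at about 16 s; the core was last seen standing as it went under the platen, which then hid it.

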